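Weigh a sealed tin on the shop's counter balance

ROBOT

A 6-joint arm with a two-finger parallel gripper is mounted at the origin on the work surface. World frame = base frame: x ahead of the robot, y to its left, z up, the work surface at z = 0. Lengths are in m, angles in rad, forces in N, time in s.
With the tool pointing down it reaches from about 0.35 to 0.775 m from the base axis. Payload 7.3 kg.
Tool frame: the origin (TCP) lies at the centre of the arm's flange, where the gripper is bolted on; the fingertips stand 178 mm ahead of it and the grasp point (between the pads) lies 159 mm ahead of it (tip_extent is the distance from the TCP to the fingertips, in m); z points along the fingers, y is the line along which they close (so a half turn about z gives the same grasp; the last joint's range is limited). The gripper opens to 92 mm and grips with 3 to 60 N. Pads are 19 mm wide; open, the fingers measure 130 mm over their backs; the gripper's body (75 mm by 190 mm) begins 47 mm behind the grasp point.
Start: joints at [-1.269, 0.342, 1.524, -0, 1.275, -0.146], TCP at [0.227, -0.473, 0.405] pointing down, gripper open.
Joint ranges: [-2.53, 2.53], [-0.77, 2.02], [0.04, 2.7], [-1, 4.14], [0.28, 2.66], [-3.11, 3.11]. Speed limits (rad/s): [2.57, 2.57, 3.14, 3.14, 3.14, 3.14].

INTERFACE

Orientations are given as [roll, pitch, yaw] about the fixed x, y, z axes, in that order (R = Rz(yaw) Ry(pitch) Rx(roll)).
In Python, from cell import * gives the robot as it stands.
- The arm moves only by the tool arm_command, never from a script. Its arguments are lists of equal length, an entry for each row: "xyz": the shift along the world's x, y, z in mm, a list of three; "spin": the turn about the world's z in degrees. In form: {"xyz": [[tx, ty, tz], ...], "spin": [spin, ...]}. A call has 1 to 20 rows; each row shifts and turns the commanded pose from where the row before left it; what a row does not reach is not made up. A row lasts 1/10 s, in which the tool goes at most 50 mm and 8.59 degrees, less where a joint would pass 70% of its speed; a pose out of reach is approached as far as the arm can. A call with a gripper value outside its range is refused whole. "jaw" is the opening, from -1 (shut) to 1 (fully open), set as the call begins (left out, the last holds). The fingers move at their own pace and stop on an object; "squeeze" is the grip in N (left out, the last holds). Time passes only in rows, so rows that do not move let the fingers close. It gives the time, the measured TCP pose, the force, the opening and the grip force at its end, in the units of the state.
- observe(): the state, without advancing time (a new reading comes with each control period).
- read_camera(name): name is "side" or "top"; returns a dict with "img" (480x640x3 uint8, red, green, blue), "depth" (480x640 float32, m along the optical axis (not along the pixel's ray), 0 where there is no reading), "fx", "fy", "cx", "cy" (pixels), "world_from_camera" (4x4, takes a point from camera to world coordinates). Camera axes: x right, y up, looking along -z (the intrinsics and any distortion apply to the point x, -y, -z); pixel columns grow to the right and rows downward; lengths in m; the calibration is good to about 2 mm. A picture is of the moment at which its call begins.
- hand_in(): hands the job in; it is judged then, once.
The state is a dict: "time": time; "qpos": joint angles; "qvel": joint speeds; "joint_efforts": joint torques, N m; "tool_pos": TCP position; "tool_rot": TCP orientation; "contact_force": force on the tool from outside, world axes, zero at the start; "torque": the same for the moment, N m; "opening": finger opening in m; "grip_force": force on a finger pad.
Only numpy, scipy, OpenCV 4.12 (cv2) and the standard library are available. Lean on these libraries where they do the work, as an engineer would, in place of code of your own. Each camera call takes 0.05 s, during which the arm holds its last target. There are 200 camera calls.

TASK

Weigh the tin that stands on the left platform of the counter balance: thread the ring weights it takes over the spindle of the right platform, feeling for it and seating each weight gently (never dropped or forced down), first the thick 200 g weight, then the thin 100 g one only if the beam still lies hard over. Then slide the poise lightly along the front bar until the beam rests level by itself. An unused weight stays lying on the counter; leave the tin on its platform, do not disturb the other goods, and let go of everything at the end.

Things in the scene. Friction and masses are not known exactly. Their poses are not given: they have to be found in the camera images.
- balance: grey two-platform balance, fixed; base 190 x 360 (y) x 25 mm high, housing to 75 mm. Origin under the pivot; its +y runs along the beam to the load platform (left), -y to the weight platform, -x to the front bar with the poise. On the +x side a pointer moves before a white plate (70 mm wide, top 173 mm up) and meets its centre mark when level.
- beam (a joint): tilt in rad: 0 level, positive = load platform down, weight platform up; stops at +-0.12. Between the stops a spring makes it rest at 0.11 rad per 120 g of imbalance; it settles in about 1 s. The platforms stay horizontal and move straight up and down by 140 mm x tilt.
- load_pan_top (a point): centre of the top of the load platform (round steel plate, 100 mm diameter, 4 mm thick), 140 mm to +y of the pivot, 105 mm above the counter when level, 88 mm at the stop.
- weight_pan_top (a point): centre of the top of the weight platform (plate as the other; 105 mm up when level, 122 mm at the start). A fixed upright spindle, 8 mm diameter, 62 mm tall, last 4 mm tapering to 6 mm, stands in a slot along the beam: on the beam line (balance y), but clamped anywhere up to 8 mm to either side of this point; not measured: feel or look for it. Moves with the platform.
- poise (a joint): position of the sliding poise along the front bar in m: 0 = zero end (towards the load side), 0.09 = far end towards the weight platform (balance -y). Each 10 mm counts as 16 g added to the weight platform; at 0 it counts nothing. It stays where it is left; sliding friction about 1.2 N.
- poise_grip (a point): middle of the poise's upright dark steel tab, 22 (balance x) x 12 (balance y) x 36 mm high, on a 26 x 30 x 26 mm block sliding on the front bar (10 mm round). Site 18 mm under the tab's top, 31 mm above the bar's top, 75 mm to -x of the pivot, 106 mm above the counter when level. Push the tab along the bar from either side, or pinch it very lightly.
- weight_200: 200 g plain steel ring weight, 36 mm diameter, 28 mm tall (the thick one), with an 11 mm hole right through; stands flat on the counter on the robot's right. Origin: centre of its underside, z along the hole.
- weight_100: 100 g plain steel ring weight, 36 mm diameter, 14 mm tall (the thin one), with an 11 mm hole right through; stands flat on the counter on the robot's right. Origin: centre of its underside, z along the hole.
- tin: closed metal sweet tin, 69 mm diameter, 55 mm tall, standing on the load platform; origin under its centre. Its mass is unknown, about 250 to 420 g: the thick weight alone is always too little, both weights plus the poise are always enough.
- honey_jar: closed honey jar, 60 mm diameter, 85 mm tall; origin under its centre. Bystander.
- jam_jar: closed jar, 60 mm diameter, 80 mm tall; origin under its centre. Bystander.
- soap_box: carton 60 x 90 x 35 mm tall; origin under its centre. Bystander.
- mug: white mug, 80 mm diameter, 90 mm tall, handle towards its own +y; origin under its centre. Bystander.
- fudge_box: flat carton 80 x 120 x 30 mm tall; origin under its centre. Bystander.
Things that resemble listed ones, but are neither listed nor needed, are in the scene too. Leave any turquoise look-alike of the weight_100 alone. Leave any red look-alike of the weight_200 alone.

How it is judged:
By the outcome, as a careful person would: the job done as asked, in the order asked, and still so for the second after the job is handed in, with the robot touching nothing.
It also fails if it takes over 72 s, if anything falls off the work surface, if the arm or the gripper's body presses on something with over 40 N, if the wrist force passes 120 N, or if a joint passes its speed limit or range.

## Working session

There is one attempt and no reset: what is moved stays moved. The work goes in short steps, Python scripts to look and compute and a tool call to move; the robot and the scene stay as the last step left them, time stands still between calls to the robot, and variables do not carry over. Pictures are saved under pics/ and viewed, at most 10 in all, crops included, and the job is handed in when it is done.

Besides the shell and the picture viewer there is one more tool, called after "Emit:" as a command line: name --pt "numbers of a row" for each row, then --argument value for the rest. arm_command: Moves the arm, as the interface text tells. Its arguments: {"type":"object","properties":{"xyz":{"type":"array","items":{"type":"array","items":{"type":"number"}}},"spin":{"type":"array","items":{"type":"number"}},"jaw":{"type":"number"},"squeeze":{"type":"number"}},"required":["xyz","spin"]}

```bash
mkdir -p pics; ls
cat > h.py <<'E'
from cell import *
import numpy as np, cv2
def shot(n,f=None):
    c=read_camera(n)
    if f: cv2.imwrite('pics/'+f,c['img'][:,:,::-1])
    return c
def pts(c):
    d=c['depth'];v,u=np.mgrid[:480,:640]
    P=np.stack([(u-c['cx'])/c['fx']*d,-(v-c['cy'])/c['fy']*d,-d],-1)
    T=np.array(c['world_from_camera']);return P@T[:3,:3].T+T[:3,3]
def ray(c,u,v,z):
    T=np.array(c['world_from_camera']);r=T[:3,:3]@np.array([(u-c['cx'])/c['fx'],-(v-c['cy'])/c['fy'],-1]);o=T[:3,3]
    return o+r*(z-o[2])/r[2]
E
python3 - <<'E'
from h import *
for n in('top','side'):
    c=shot(n,n+'0.png');print(n,c['fx'],c['fy'],c['cx'],c['cy'],np.round(c['world_from_camera'],3),[k for k in c])
    np.savez(n+'0.npz',**{k:c[k] for k in c})
print(observe())
E
```

```text
pics
top 457.84448161553433 457.84448161553433 321.92289905956255 238.11325655699125 [[-0.002  0.981 -0.194  0.352]
 [-1.     0.003  0.025  0.011]
 [ 0.025  0.194  0.981  1.071]
 [ 0.     0.     0.     1.   ]] ['img', 'depth', 'fx', 'fy', 'cx', 'cy', 'world_from_camera']
side 435.0869928742298 435.0869928742298 325.1110450928143 232.5073823748874 [[-0.943  0.203 -0.263  0.294]
 [-0.331 -0.516  0.79   0.73 ]
 [ 0.025  0.832  0.554  0.628]
 [ 0.     0.     0.     1.   ]] ['img', 'depth', 'fx', 'fy', 'cx', 'cy', 'world_from_camera']
{'time': 0.1, 'qpos': array([-1.26899765e+00,  3.42684908e-01,  1.52490204e+00,  7.88406568e-07,
        1.27539373e+00, -1.45998855e-01]), 'qvel': array([ 0.00164267, -0.00156083, -0.00316786, -0.00075235,  0.00044446,
        0.00017026]), 'joint_efforts': array([ 1.71188476e-03, -4.32005847e+01, -2.44694531e+01,  7.19891069e-02,
        5.26613113e-02, -4.84781026e-05]), 'tool_pos': array([ 0.22730348, -0.47312254,  0.40410454]), 'tool_rot': array([-3.14021951e+00, -2.02676087e-04,  4.47797165e-01]), 'contact_force': array([0.58644239, 0.07424426, 0.78787518]), 'torque': array([-0.03791239, -0.024873  ,  0.00453003]), 'grip_force': 0.0, 'opening': 0.09197706481495917}
```

View pics/top0.png

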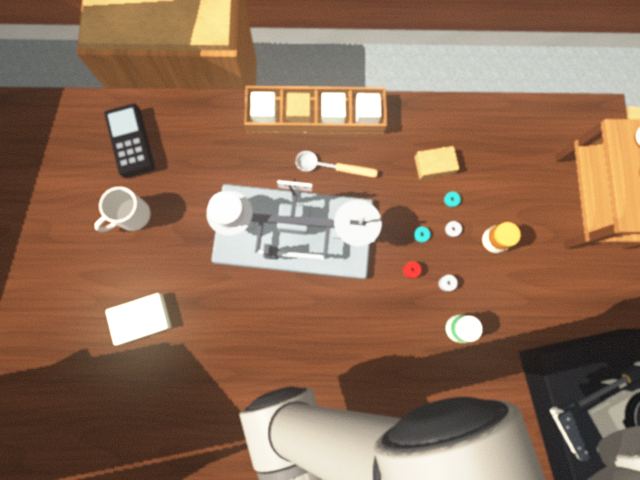

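View pics/side0.png

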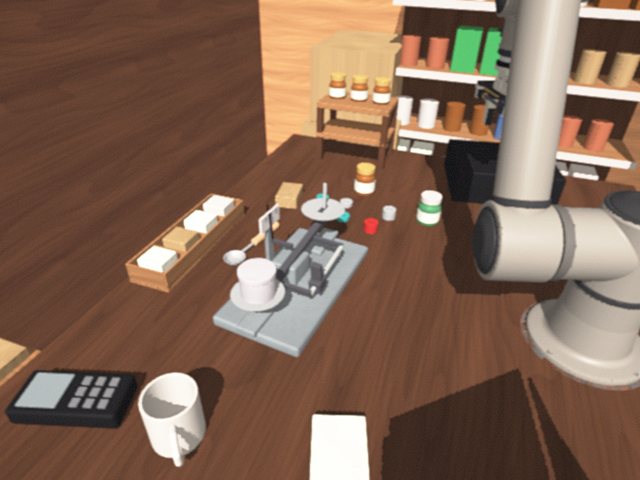

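The top view shows the balance at about (295,230), with the tin at (230,212) and the weight platform with its spindle at (358,222). Two grey rings lie at (454,229) and (448,283). The look-alikes are red at (412,270) and turquoise at (452,199) and (422,235). The poise tab is near (268,250). Next I'll measure these.

Run:
```python
from h import *
c=dict(np.load('top0.npz'));P=pts(c);img=c['img'];s=dict(np.load('side0.npz'));Q=pts(s)
hsv=cv2.cvtColor(img,cv2.COLOR_RGB2HSV)
# objects above counter
for n,(u,v) in dict(gA=(454,229),gB=(448,283),red=(412,270),t1=(452,199),t2=(422,235)).items():
    sub=P[v-14:v+15,u-14:u+15]; m=(sub[...,2]>.007); 
    q=sub[m]; z=np.median(q[:,2]); t=m&(sub[...,2]>np.percentile(q[:,2],60)-.003)
    vv,uu=np.nonzero(t); (cx,cy),r=cv2.minEnclosingCircle(np.c_[uu,vv].astype(np.float32))
    zt=np.percentile(q[:,2],60)
    p=ray(c,u-14+cx,v-14+cy,zt); print(n,np.round(p,4),'r px',r,'m',r*(1.07-zt)/457.8)
# pan plate, tin
def show(n,m):
    m=m.astype(np.uint8);k,l,st,ce=cv2.connectedComponentsWithStats(m)
    for i in range(1,k):
        if st[i,4]>15: print(n,st[i],np.round(np.median(P[l==i],0),4),np.round([P[l==i].min(0),P[l==i].max(0)],3).tolist())
X=P[...,2];R=np.zeros(X.shape,bool);R[175:285,200:395]=1
show('plate',R&(X>.112)&(X<.13)); show('tin',R&(X>.132)); show('base',R&(X>.015)&(X<.035)); show('mid',R&(X>.08)&(X<.111))
X2=Q[...,2];m=(X2>.135)&(X2<.2);m2=np.zeros_like(m);m2[175:320,220:360]=1
k,l,st,ce=cv2.connectedComponentsWithStats((m&m2).astype(np.uint8))
for i in range(1,k):
    if st[i,4]>4: print('side',st[i],np.round(np.median(Q[l==i],0),4),np.round([Q[l==i].min(0),Q[l==i].max(0)],3).tolist())
b=np.hstack([cv2.resize(img[175:285,205:395],None,fx=4,fy=4,interpolation=cv2.INTER_CUBIC)]);cv2.imwrite('pics/a.png',b[:,:,::-1])
b=cv2.resize(s['img'][160:340,210:390],None,fx=3.3,fy=3.3,interpolation=cv2.INTER_CUBIC);cv2.imwrite('pics/b.png',b[:,:,::-1])
```

```text
gA [ 0.592  -0.3304  0.015 ] r px 10.432291030883789 m 0.02404150227342105
gB [ 0.4575 -0.2976  0.0282] r px 11.591961860656738 m 0.026378411622239417
red [ 0.4884 -0.2185  0.0284] r px 12.206655502319336 m 0.027771979492114015
t1 [ 0.6477 -0.3388  0.0151] r px 12.80634880065918 m 0.029510438557578775
t2 [ 0.5649 -0.2549  0.0149] r px 13.657751083374023 m 0.031476738170730066
plate [293 190   7   3  17] [0.643  0.0424 0.1211] [[0.642, 0.036, 0.113], [0.644, 0.049, 0.13]]
plate [ 334  201   47   45 1627] [ 0.5723 -0.0873  0.1222] [[0.524, -0.137, 0.117], [0.622, -0.039, 0.129]]
plate [220 211  23  15  52] [0.5733 0.1723 0.1206] [[0.567, 0.158, 0.112], [0.6, 0.202, 0.129]]
plate [263 244   7  11  59] [0.517  0.1047 0.1159] [[0.507, 0.099, 0.112], [0.528, 0.111, 0.12]]
tin [277 179  34  14 246] [0.6415 0.047  0.1645] [[0.636, 0.012, 0.133], [0.649, 0.08, 0.19]]
tin [207 192  35  33 858] [0.5985 0.1899 0.1436] [[0.352, 0.011, 0.133], [0.634, 0.225, 1.071]]
tin [359 215   6   9  36] [ 0.5698 -0.0933  0.1677] [[0.568, -0.098, 0.132], [0.575, -0.09, 0.187]]
base [ 221  185   71   31 1126] [
[... 254 characters left out ...]
97, 0.24, 0.035]]
base [ 260  223   66   32 1375] [0.5539 0.0488 0.0254] [[0.521, -0.023, 0.019], [0.595, 0.128, 0.035]]
mid [207 192  45  44 656] [0.5809 0.1695 0.0889] [[0.553, 0.141, 0.083], [0.65, 0.239, 0.11]]
mid [268 193  67  67 756] [0.5826 0.0162 0.0874] [[0.501, -0.041, 0.08], [0.65, 0.105, 0.111]]
mid [263 245  14  13  64] [0.513  0.0977 0.0869] [[0.505, 0.086, 0.08], [0.527, 0.112, 0.111]]
side [323 183   4  20  76] [ 0.5708 -0.0921  0.1593] [[0.567, -0.097, 0.135], [0.576, -0.088, 0.182]]
side [260 204  20  31 348] [0.6413 0.0534 0.1559] [[0.635, 0.009, 0.135], [0.648, 0.083, 0.187]]
side [238 258  38  27 815] [0.5972 0.1955 0.141 ] [[0.565, 0.157, 0.135], [0.633, 0.226, 0.144]]
```

View pics/a.png

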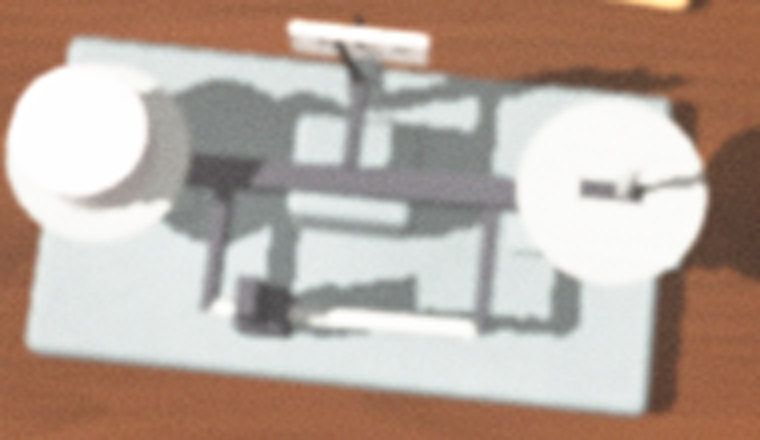

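View pics/b.png

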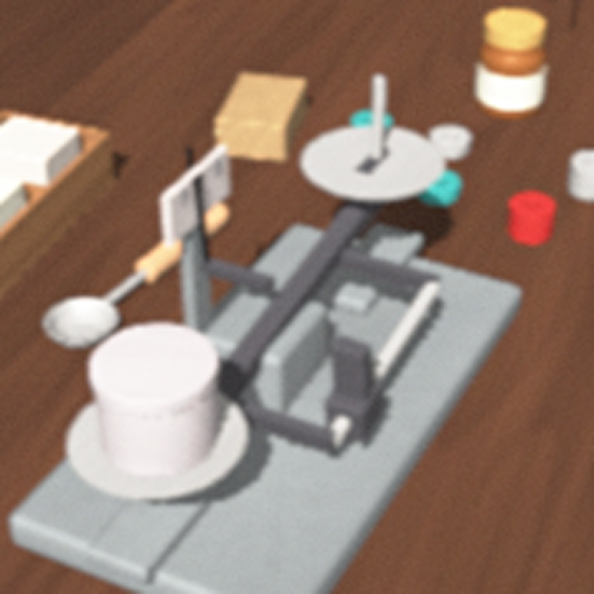

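The crops show the tin on the load platform and the pointer right of centre. The spindle is just right of the platform's centre along the beam (crop a about (635,187)), and the poise is near the zero end. The thick ring is gB (28 mm top) and the thin one is gA (15 mm). Next I'll refine the ring and spindle positions.

```bash
cat >> h.py <<'E'
def ringc(c,u,v,h,w=16):
    P=pts(c)[v-w:v+w+1,u-w:u+w+1];hs=cv2.cvtColor(c['img'],cv2.COLOR_RGB2HSV)[v-w:v+w+1,u-w:u+w+1]
    m=((np.abs(P[...,2]-h)<.004)&(hs[...,1]<70)).astype(np.uint8)
    cs,_=cv2.findContours(m,cv2.RETR_EXTERNAL,cv2.CHAIN_APPROX_NONE);k=max(cs,key=cv2.contourArea)
    (a,b),ax,_=cv2.fitEllipse(k);return ray(c,u-w+a,v-w+b,h),ax,(u-w+a,v-w+b),np.median(P[m>0],0)
E
python3 - <<'E'
from h import *
c=dict(np.load('top0.npz'));s=dict(np.load('side0.npz'));P=pts(c);Q=pts(s)
print('B',ringc(c,448,283,.028));print('A',ringc(c,454,229,.014))
print('Bside',ringc(s,389,213,.028,14))
print('Aside',ringc(s,347,203,.014,12))
# spindle: points above pan from both views
for n,C,X,b in(('top',c,P,(205,232,345,375)),('side',s,Q,(175,210,310,340))):
    sub=X[b[0]:b[1],b[2]:b[3]]
    for lo,hi in((.135,.15),(.15,.165),(.165,.18),(.18,.195)):
        m=(sub[...,2]>lo)&(sub[...,2]<hi);
        if m.sum():
            v,u=np.nonzero(m);print(n,lo,m.sum(),np.round(np.median(sub[m],0),4),u.mean()+b[2],v.mean()+b[0],'rowmin',v.min()+b[0])
# pan ellipse
m=np.zeros((480,640),np.uint8);m[195:250,330:385]=(np.abs(P[195:250,330:385,2]-.122)<.006)
k=max(cv2.findContours(m,0,1)[0],key=cv2.contourArea);(a,b),ax,_=cv2.fitEllipse(k);print('pan',ray(c,a,b,.122),ax)
m=(np.abs(P[...,2]-.025)<.006).astype(np.uint8);m[:175]=0;m[285:]=0;m[:,:200]=0;m[:,395:]=0
q=P[m>0][:,:2].astype(np.float32);print('base',cv2.minAreaRect(q))
for n,u,v in(('jam',465,328),('honey',507,235)):
    X=P[v-25:v+25,u-25:u+25].reshape(-1,3);X=X[X[:,2]>.07];print(n,np.round(np.median(X,0),3),X.min(0),X.max(0))
# tab
X=P[235:265,255:285].reshape(-1,3);X=X[X[:,2]>.108];print('tab',np.round([np.median(X,0),X.min(0),X.max(0)],4))
E
```

```text
B (array([ 0.45465279, -0.30590096,  0.028     ]), (14.334345817565918, 15.071765899658203), (448.4401035308838, 282.7097473144531), array([ 0.45395446, -0.30552925,  0.02818033]))
A (array([ 0.58460405, -0.32806375,  0.014     ]), (13.453743934631348, 14.509588241577148), (452.91658306121826, 228.70734214782715), array([ 0.58375634, -0.32809072,  0.01460528]))
Bside (array([ 0.45273066, -0.30078331,  0.028     ]), (5.938337326049805, 11.785445213317871), (389.59115982055664, 208.8896312713623), array([ 0.4531284 , -0.30541797,  0.02581767]))
Aside (array([ 0.58230452, -0.3229472 ,  0.014     ]), (5.9008708000183105, 11.188201904296875), (346.34305000305176, 200.92310333251953), array([ 0.58330368, -0.32658114,  0.01179022]))
top 0.135 7 [ 0.5687 -0.0926  0.1406] 360.2857142857143 222.14285714285714 rowmin 221
top 0.15 7 [ 0.5696 -0.0919  0.1562] 361.0 220.42857142857142 rowmin 219
top 0.165 8 [ 0.569  -0.0934  0.1731] 362.125 218.875 rowmin 217
top 0.18 12 [ 0.5714 -0.0938  0.1845] 363.0 216.5 rowmin 215
side 0.135 25 [ 0.5709 -0.092   0.1421] 324.44 199.12 rowmin 196
side 0.15 23 [ 0.5708 -0.0926  0.1582] 324.4347826086956 193.1304347826087 rowmin 190
side 0.165 22 [ 0.5706 -0.0919  0.1726] 324.6363636363636 187.5 rowmin 185
side 0.18 6 [ 0.5705 -0.0934  0.1818] 325.0 183.5 rowmin 183
pan [ 0.57264156 -0.08805684  0.122     ] (44.30320739746094, 46.083126068115234)
base ((0.6072672009468079, 0.04616817831993103), (0.3662225604057312, 0.25116032361984253), 84.15343475341797)
jam [ 0.351 -0.326  0.08 ] [ 0.32517017 -0.35302839  0.07004043] [0.37600782 0.01121653 1.07068824]
honey [ 0.556 -0.423  0.085] [ 0.35222825 -0.45298597  0.07024589] [0.58278758 0.01121653 1.07068824]
tab [[0.5167 0.1045 0.1159]
 [0.3522 0.0112 0.1087]
 [0.5278 0.1114 1.0707]]
```

Emit:
arm_command --pt "19 14 0" --pt "19 14 0" --pt "19 14 0" --pt "19 14 0" --pt "19 14 0" --pt "19 14 0" --pt "19 14 0" --pt "19 14 0" --pt "19 14 0" --pt "19 14 0" --pt "19 14 0" --pt "18 13 0" --pt "0 0 -30" --pt "0 0 -30" --pt "0 0 -30" --pt "0 0 -30" --pt "0 0 0" --spin '[0,0,0,0,0,0,0,0,0,0,0,0,0,0,0,0,0]' --jaw 0.3 --squeeze 15

```text
time: 1.8
tool_pos: [0.4533, -0.3053, 0.2808]
tool_rot: [-3.133, 0.003, 0.448]
contact_force: [0.1, -0.9, 0.5]
opening: 0.0595
grip_force: 0.0
```

Emit:
arm_command --pt "0 0 -24" --pt "0 0 -24" --pt "0 0 -24" --pt "0 0 -14" --pt "0 0 -8" --pt "0 0 0" --pt "0 0 0" --spin '[0,0,0,0,0,0,0]'

```text
time: 2.5
tool_pos: [0.4547, -0.3066, 0.1918]
tool_rot: [3.14, -0.001, 0.448]
contact_force: [0.2, -0.0, -0.8]
opening: 0.0596
grip_force: 0.0
```

Run:
```python
from h import *
c=shot('side');b=cv2.resize(c['img'][130:270,310:470],None,fx=4,fy=4,interpolation=cv2.INTER_CUBIC);cv2.imwrite('pics/c.png',b[:,:,::-1])
o=observe();print(o['tool_pos'],o['tool_rot'],o['contact_force'])
```

```text
[ 0.45472084 -0.30658101  0.19195171] [ 3.13965232e+00 -7.38927514e-04  4.47811021e-01] [-0.23129991  0.38247083  0.0575145 ]
```

View pics/c.png

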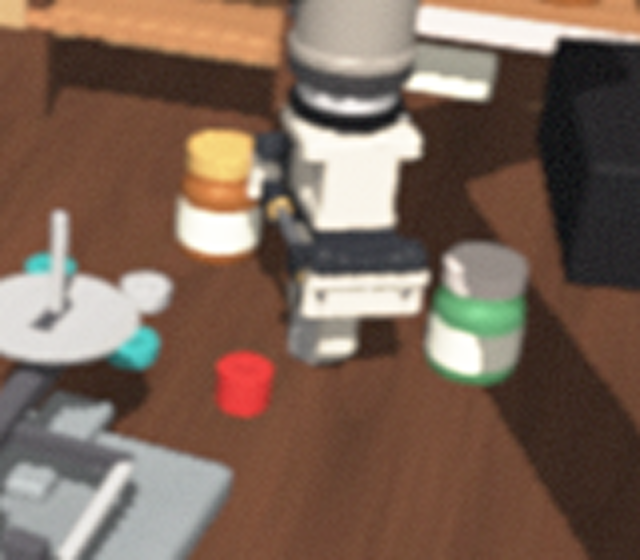

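The view shows the gripper lowered at crop (330,340), clear of the red ring at (243,383) and the jam jar at (475,320). I'll close and check the opening.

Emit:
arm_command --pt "0 0 -6" --pt "0 0 0" --spin '[0,0]'

```text
time: 2.75
tool_pos: [0.4543, -0.3061, 0.1847]
tool_rot: [-3.142, 0.0, 0.448]
contact_force: [-0.2, 0.2, -0.7]
opening: 0.0595
grip_force: 0.0
```

Emit:
arm_command --pt "0 0 0" --pt "0 0 0" --pt "0 0 0" --pt "0 0 0" --pt "0 0 0" --pt "0 0 0" --spin '[0,0,0,0,0,0]' --jaw -0.4

```text
time: 3.35
tool_pos: [0.4544, -0.3063, 0.1849]
tool_rot: [3.141, -0.0, 0.448]
contact_force: [-0.1, -0.7, 0.7]
opening: 0.0363
grip_force: 15.0
```

Emit:
arm_command --pt "0 0 10" --pt "0 0 30" --pt "0 0 40" --pt "0 0 40" --pt "0 0 40" --pt "0 0 40" --pt "10 18 0" --pt "12 22 0" --pt "12 22 0" --pt "12 22 0" --pt "12 22 0" --pt "12 22 0" --pt "12 22 0" --pt "12 22 0" --pt "12 20 0" --pt "7 12 0" --pt "4.5 8 0" --pt "0 0 0" --pt "0 0 0" --pt "0 0 0" --spin '[0,0,0,0,0,0,0,0,0,0,0,0,0,0,0,0,0,0,0,0]'

```text
time: 5.35
tool_pos: [0.5715, -0.0951, 0.3848]
tool_rot: [3.141, 0.0, 0.447]
contact_force: [0.4, -1.4, -2.0]
opening: 0.0359
grip_force: 15.0
```

Run:
```python
from h import *
c=shot('side');b=cv2.resize(c['img'][120:240,260:400],None,fx=5,fy=5,interpolation=cv2.INTER_CUBIC);cv2.imwrite('pics/d.png',b[:,:,::-1])
np.savez('side1.npz',**c)
o=observe();print(o['tool_pos'],o['tool_rot'],o['contact_force'])
```

```text
[ 0.5715248  -0.09503743  0.38477401] [3.14145110e+00 2.77331807e-04 4.46677559e-01] [ 0.50832235 -1.12415662 -1.83641085]
```

View pics/d.png

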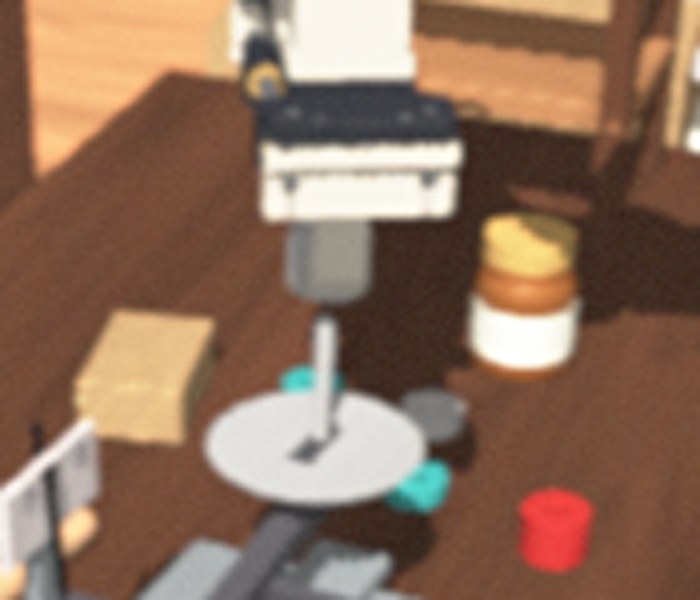

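The ring is held over the spindle: ring columns are about 287–373 in the crop and the spindle is near 325. I'll measure the offset sub-pixel.

Run:
```python
from h import *
s=dict(np.load('side1.npz'));Q=pts(s);g=s['img'].astype(int)
np.set_printoptions(linewidth=200)
print('cols 312..338')
for v in range(166,200,2): print(v,g[v,312:338].mean(-1).astype(int))
for v in (168,172,176,178,180,184,188,192): print(v,np.round(Q[v,314:338:2],3)[:, :].tolist() if v in(172,188) else np.round(Q[v,314:338,2],2))
```

```text
cols 312..338
166 [ 82  79  81  82  87 101 114 118 119 116 127 140 148 147 146 148 148 147 147 149 145 125  83  50  44  42]
168 [ 83  82  84  82  92 119 131 126 122 124 131 139 147 148 149 148 150 151 145 150 141 118  82  53  42  46]
170 [ 83  84  81  81  95 119 133 125 121 124 135 143 148 150 151 147 148 148 151 150 141 118  79  51  43  44]
172 [ 80  79  77  78  95 123 134 126 121 127 134 146 147 148 147 149 148 149 150 148 139 115  76  51  47  48]
174 [ 78  79  76  80  98 125 139 126 120 124 134 142 148 147 147 148 148 149 149 150 136 110  75  48  47  47]
176 [ 79  77  81  84  97 123 133 126 120 123 132 137 137 136 136 136 137 137 136 134 127 101  67  47  44  43]
178 [ 78  81  83  83  86  94 105 109 115 124 128 130 129 131 129 128 128 128 124 117  99  72  51  46  45  45]
180 [80 81 86 88 84 82 82 84 94 96 99 99 87 88 92 87 89 79 65 58 50 46 48 43 45 43]
182 [89 87 86 82 82 86 88 91 89 87 77 72 69 66 57 45 47 47 45 44 46 43 41 45 44 47]
184 [ 86  85  83  85  89  87  89  89  89  88  92 124 152 153 121  78  48  46  48  43  45  46  48  45  47  46]
186 [ 85  86  83  90  85  87  91  90  
[... 1499 characters left out ...]
0.  -0.  -0.   0.  -0.  -0.  -0.   0.2  0.  -0.  -0.  -0.  -0.  -0.  -0.  -0.  -0.  -0.   0.  -0. ]
184 [-0.   -0.   -0.   -0.   -0.   -0.   -0.   -0.   -0.   -0.    0.18  0.18  0.18 -0.   -0.01 -0.   -0.   -0.   -0.   -0.    0.   -0.   -0.   -0.  ]
188 [[0.709, -0.396, -0.005], [0.701, -0.393, -0.002], [0.695, -0.395, -0.002], [0.69, -0.401, -0.004], [0.684, -0.402, -0.003], [0.572, -0.09, 0.172], [0.569, -0.094, 0.171], [0.667, -0.407, -0.002], [0.661, -0.412, -0.003], [0.655, -0.413, -0.003], [0.649, -0.412, -0.001], [0.644, -0.417, -0.002]]
192 [-0.   -0.   -0.   -0.   -0.   -0.   -0.   -0.   -0.    0.16  0.16  0.16  0.16 -0.   -0.   -0.   -0.   -0.   -0.   -0.   -0.   -0.   -0.   -0.  ]
```

Emit:
arm_command --pt "0 0 -6" --pt "0 0 -4" --pt "0 0 -2" --pt "0 0 -2" --pt "0 0 -1" --pt "0 0 -1" --pt "0 0 -1" --pt "0 0 0" --spin '[0,0,0,0,0,0,0,0]'

```text
time: 6.2
tool_pos: [0.5718, -0.0942, 0.3677]
tool_rot: [3.142, 0.0, 0.448]
contact_force: [0.3, -0.3, -2.1]
opening: 0.0362
grip_force: 15.0
```

Emit:
arm_command --pt "0 0 -1" --pt "0 0 -1" --pt "0 0 -1" --pt "0 0 0" --spin '[0,0,0,0]'

```text
time: 6.6
tool_pos: [0.5718, -0.0942, 0.3646]
tool_rot: [-3.141, 0.0, 0.448]
contact_force: [-0.2, 0.4, -1.9]
opening: 0.0364
grip_force: 15.0
```

Emit:
arm_command --pt "0 0 -1" --pt "0 0 -1" --pt "0 0 -1" --pt "0 0 -1" --pt "0 0 0" --spin '[0,0,0,0,0]'

```text
time: 7.1
tool_pos: [0.5718, -0.0942, 0.3605]
tool_rot: [-3.141, 0.0, 0.448]
contact_force: [0.2, -0.2, -2.1]
opening: 0.0359
grip_force: 15.0
```

Emit:
arm_command --pt "0 0 -3" --pt "0 0 -3" --pt "0 0 -3" --pt "0 0 -3" --pt "0 0 -3" --pt "0 0 -3" --pt "0 0 -2" --pt "0 0 0" --spin '[0,0,0,0,0,0,0,0]'

```text
time: 7.9
tool_pos: [0.5718, -0.0942, 0.3403]
tool_rot: [-3.141, 0.001, 0.448]
contact_force: [0.1, 0.6, -2.7]
opening: 0.0359
grip_force: 15.0
```

```bash
cat >> h.py <<'E'
def tilt(n=3):
    r=[]
    for _ in range(n):
        P=pts(read_camera('top'));X=P[...,2]
        a=[]
        for cx,cy in((.5726,-.088),(.6012,.1905)):
            d=np.hypot(P[...,0]-cx,P[...,1]-cy);m=(d<.047)&(X>.08)&(X<.13)
            if cy>0:m&=(d>.037)&(P[...,0]<.595)
            a+=[np.median(X[m]) if m.sum()>5 else np.nan,m.sum()]
        r.append(a)
    r=np.array(r);return r.mean(0),(r[:,0]-r[:,2]).mean()/.28
E
python3 - <<'E'
from h import *
print(observe()['contact_force']);print(tilt(1));s=shot('side')
np.set_printoptions(linewidth=200);g=s['img'].mean(-1).astype(int)
np.savez('side2.npz',**s)
b=cv2.resize(s['img'][120:240,260:400],None,fx=5,fy=5,interpolation=cv2.INTER_CUBIC);cv2.imwrite('pics/e.png',b[:,:,::-1])
E
```

```text
[ 0.08162702  0.58288171 -2.6734316 ]
(array([1.22972894e-01, 2.70000000e+01, 8.87149688e-02, 2.35000000e+02]), np.float64(0.1223497328637385))
```

View pics/e.png

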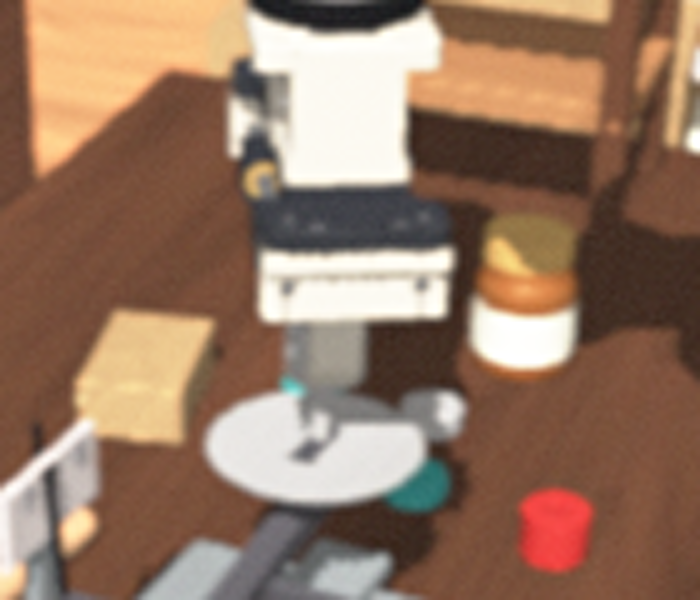

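The spindle passes up into the ring at crop (320,410), so it is threaded, with the beam still at its stop. Lowering on.

Emit:
arm_command --pt "0 0 -3" --pt "0 0 -4" --pt "0 0 -4" --pt "0 0 -4" --pt "0 0 -4" --pt "0 0 -4" --pt "0 0 -3" --pt "0 0 -2" --pt "0 0 -1" --pt "0 0 -1" --pt "0 0 0" --spin '[0,0,0,0,0,0,0,0,0,0,0]'

```text
time: 9.1
tool_pos: [0.5718, -0.0942, 0.3107]
tool_rot: [3.142, 0.0, 0.448]
contact_force: [0.6, -0.3, -3.0]
opening: 0.036
grip_force: 15.0
```

Emit:
arm_command --pt "0 0 -0.5" --pt "0 0 -0.5" --pt "0 0 -0.5" --pt "0 0 -0.5" --pt "0 0 0" --spin '[0,0,0,0,0]'

```text
time: 9.6
tool_pos: [0.5718, -0.0942, 0.3087]
tool_rot: [3.142, 0.0, 0.448]
contact_force: [-0.2, 0.4, -1.8]
opening: 0.0362
grip_force: 15.0
```

Emit:
arm_command --pt "0 0 -0.5" --pt "0 0 -0.5" --pt "0 0 0" --spin '[0,0,0]'

```text
time: 9.9
tool_pos: [0.5718, -0.0942, 0.3077]
tool_rot: [3.142, 0.0, 0.448]
contact_force: [0.7, 0.7, -2.2]
opening: 0.0361
grip_force: 15.0
```

Emit:
arm_command --pt "0 0 -0.5" --pt "0 0 0" --spin '[0,0]'

```text
time: 10.1
tool_pos: [0.5718, -0.0942, 0.3072]
tool_rot: [3.142, 0.0, 0.448]
contact_force: [0.7, -0.1, -1.3]
opening: 0.036
grip_force: 15.0
```

Emit:
arm_command --pt "0 0 -0.5" --pt "0 0 0" --spin '[0,0]'

```text
time: 10.3
tool_pos: [0.5718, -0.0942, 0.3067]
tool_rot: [3.141, 0.0, 0.448]
contact_force: [-0.4, 0.8, -1.9]
opening: 0.0361
grip_force: 15.0
```

Emit:
arm_command --pt "0 0 0" --spin '[0]'

```text
time: 10.4
tool_pos: [0.5718, -0.0942, 0.3067]
tool_rot: [3.141, 0.0, 0.448]
contact_force: [-0.3, 0.4, -2.0]
opening: 0.0363
grip_force: 15.0
```

Emit:
arm_command --pt "0 0 -0.5" --pt "0 0 0" --pt "0 0 0" --spin '[0,0,0]'

```text
time: 10.7
tool_pos: [0.5719, -0.0942, 0.3063]
tool_rot: [3.141, -0.0, 0.448]
contact_force: [-0.3, 1.2, -0.1]
opening: 0.0359
grip_force: 15.0
```

Emit:
arm_command --pt "0 0 -0.5" --pt "0 0 0" --pt "0 0 0" --spin '[0,0,0]'

```text
time: 11.0
tool_pos: [0.5719, -0.0942, 0.3058]
tool_rot: [3.141, -0.0, 0.448]
contact_force: [-0.2, 0.3, -0.8]
opening: 0.0359
grip_force: 15.0
```

Run:
```python
from h import *
print(observe()['contact_force'],tilt(2))
```

```text
[-0.23030235  0.28277891 -0.8387565 ] (array([          nan, 5.5000000e+00, 8.9548872e-02, 2.3900000e+02]), np.float64(nan))
```

Emit:
arm_command --pt "0 0 0" --pt "0 0 0" --pt "0 0 0" --pt "0 0 0" --pt "0 0 5" --pt "0 0 15" --pt "0 0 25" --pt "0 0 35" --pt "0 0 0" --spin '[0,0,0,0,0,0,0,0,0]' --jaw 0.1

```text
time: 12.0
tool_pos: [0.5726, -0.0944, 0.3911]
tool_rot: [3.135, -0.007, 0.448]
contact_force: [0.1, -0.5, 0.2]
opening: 0.051
grip_force: 0.0
```

Emit:
arm_command --pt "0 -10 0" --pt "1 -25 0" --pt "1 -25 0" --pt "1 -25 0" --pt "1 -25 0" --pt "1 -25 0" --pt "2 -25 0" --pt "2 -25 0" --pt "2 -25 0" --pt "1 -15 0" --pt "0 -9 0" --pt "0 0 0" --spin '[0,1.5,1.5,1.5,1.5,1.5,1.5,1.5,1.5,1.5,1,0]'

```text
time: 13.2
tool_pos: [0.5834, -0.3296, 0.3843]
tool_rot: [-3.14, 0.001, 0.699]
contact_force: [-0.2, 0.4, 0.3]
opening: 0.0507
grip_force: 0.0
```

Run:
```python
from h import *
print(observe()['tool_pos'],tilt(2)); c=shot('side');np.savez('side3.npz',**c);c=shot('top','f.png');np.savez('top3.npz',**c)
P=pts(c);d=np.hypot(P[...,0]-.5726,P[...,1]+.088);m=(d<.05);print(np.percentile(P[...,2][m],[5,25,50,75,90]))
```

```text
[ 0.58335548 -0.32960845  0.38427422] (array([1.13002708e-01, 1.22400000e+03, 9.80834967e-02, 2.42500000e+02]), np.float64(0.053282897561338874))
[0.0247513  0.11105127 0.11296983 0.11459767 0.1387222 ]
```

The beam sits at about 0.054 rad, off its stop, so the thin weight is not needed and stays on the counter. The imbalance is about 58 g, which is about 36 mm of poise. I'm moving to the poise now.

Emit:
arm_command --pt "-2 13 0" --pt "-4 25 0" --pt "-4 25 0" --pt "-4 25 0" --pt "-4 25 0" --pt "-4 25 0" --pt "-4 25 0" --pt "-4 25 0" --pt "-4 25 0" --pt "-4 25 0" --pt "-4 25 0" --pt "-4 25 0" --pt "-4 25 0" --pt "-4 25 0" --pt "-4 25 0" --pt "-4 25 0" --pt "-4 25 0" --pt "-2 20 0" --pt "0 0 0" --pt "0 0 0" --spin '[0,-3,-3,-3,-3,-3,-3,-3,-3,-3,-3,-3,-3,-3,-3,-3,0,0,0,0]' --jaw -0.3

```text
time: 15.4
tool_pos: [0.5151, 0.1055, 0.386]
tool_rot: [3.141, -0.0, -0.083]
contact_force: [-0.1, -0.1, 0.3]
opening: 0.032
grip_force: 0.0
```

Run:
```python
from h import *
o=observe();print(o['tool_pos'],np.degrees(o['tool_rot']));
s=shot('side');Q=pts(s);b=cv2.resize(s['img'][170:310,240:400],None,fx=5,fy=5-.8,interpolation=cv2.INTER_CUBIC);cv2.imwrite('pics/g.png',b[:,:,::-1])
# tab in side view
X=Q.reshape(-1,3);m=(np.abs(X[:,0]-.515)<.02)&(np.abs(X[:,1]-.10)<.04)&(X[:,2]>.098)&(X[:,2]<.135);print(m.sum(),np.percentile(X[m],[3,50,97],axis=0))
```

```text
[0.51512298 0.10549123 0.38600358] [ 1.79980372e+02 -2.35409626e-02 -4.73048959e+00]
130 [[0.50590609 0.10017988 0.09894058]
 [0.51596346 0.10896172 0.11228923]
 [0.52667018 0.11192385 0.11787168]]
```

View pics/g.png

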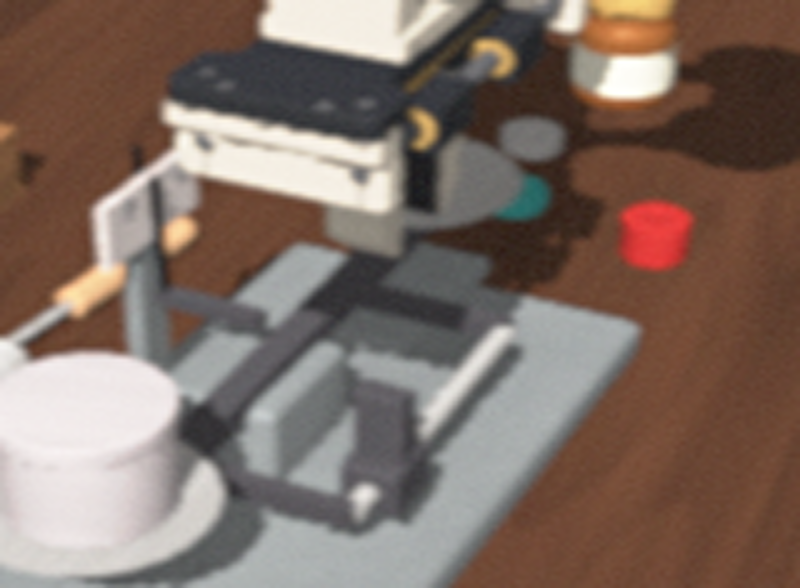

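The poise tab is at crop (382,430), at the zero end, with the jaws straddling above it. I'll lower around it and push gently.

Emit:
arm_command --pt "0 0 -25" --pt "0 0 -30" --pt "0 0 -25" --pt "0 0 -15" --pt "0 0 -9" --pt "0 0 0" --spin '[0,0,0,0,0,0]'

```text
time: 16.05
tool_pos: [0.5157, 0.1041, 0.2808]
tool_rot: [3.141, 0.002, -0.085]
contact_force: [-0.4, 0.1, 0.1]
opening: 0.0323
grip_force: 0.0
```

Emit:
arm_command --pt "-0.4 -4 0" --pt "-0.4 -4 0" --pt "-0.2 -2 0" --pt "-0.2 -2 0" --pt "-0.2 -2 0" --pt "-0.2 -2 0" --pt "-0.2 -2 0" --pt "-0.2 -2 0" --pt "-0.2 -2 0" --pt "-0.2 -2 0" --pt "-0.2 -2 0" --pt "-0.2 -2 0" --pt "-0.2 -2 0" --pt "-0.2 -2 0" --pt "-0.2 -2 0" --pt "-0.2 -2 0" --pt "-0.2 -2 0" --pt "-0.2 -2 0" --pt "0 0 0" --spin '[0,0,0,0,0,0,0,0,0,0,0,0,0,0,0,0,0,0,0]'

```text
time: 17.95
tool_pos: [0.5118, 0.0644, 0.2817]
tool_rot: [3.141, 0.0, -0.085]
contact_force: [-0.0, -0.2, -0.2]
opening: 0.032
grip_force: 0.0
```

Run:
```python
from h import *
o=observe();print(o['tool_pos'],o['contact_force'])
s=shot('side');Q=pts(s).reshape(-1,3)
for (cx,cy) in((.5726,-.088),(.6012,.1905)):
    d=np.hypot(Q[:,0]-cx,Q[:,1]-cy);m=(d<.048)&(d>(.02 if cy<0 else .037))&(Q[:,2]>.085)&(Q[:,2]<.128);print(m.sum(),np.median(Q[m],0))
print(tilt(2))
s=dict(np.load('side0.npz'));Q=pts(s).reshape(-1,3)
for (cx,cy) in((.5726,-.088),(.6012,.1905)):
    d=np.hypot(Q[:,0]-cx,Q[:,1]-cy);m=(d<.048)&(d>(.02 if cy<0 else .037))&(Q[:,2]>.085)&(Q[:,2]<.128);print('start',m.sum(),np.median(Q[m],0))
```

```text
[0.51179842 0.06443416 0.28169276] [-0.04533889 -0.15755423 -0.19577304]
22 [ 0.61384633 -0.07480322  0.10455323]
428 [0.58311517 0.21199768 0.1017604 ]
(array([1.06881624e-01, 1.22100000e+03, 1.04249279e-01, 1.09000000e+02]), np.float64(0.009401233659960479))
start 629 [ 0.56977745 -0.0754084   0.11959614]
start 389 [0.58073534 0.21074762 0.08640502]
```

Emit:
arm_command --pt "-0.2 -2 0" --pt "-0.2 -2 0" --pt "-0.1 -1 0" --pt "-0.1 -1 0" --pt "0 0 0" --pt "0 0 0" --pt "0.4 4 0" --pt "0.5 5 0" --pt "0 0 0" --pt "0 0 0" --pt "0 0 0" --pt "0 0 0" --pt "0 0 0" --pt "0 0 0" --pt "0 0 0" --pt "0 0 0" --spin '[0,0,0,0,0,0,0,0,0,0,0,0,0,0,0,0]'

```text
time: 19.7
tool_pos: [0.5121, 0.0677, 0.2817]
tool_rot: [3.142, -0.0, -0.085]
contact_force: [-0.7, 0.0, 0.4]
opening: 0.0317
grip_force: 0.0
```

```bash
cat >> h.py <<'E'
def ptr(f=None):
    s=read_camera('side');
    if f: cv2.imwrite('pics/'+f,cv2.resize(s['img'][190:255,245:300],None,fx=9,fy=9,interpolation=cv2.INTER_CUBIC)[:,:,::-1])
    return s
E
python3 - <<'E'
from h import *
o=observe();print(o['tool_pos'],o['contact_force']);print(tilt(4));ptr('p1.png')
E
```

```text
[0.51213274 0.06774479 0.28174916] [-0.67983777  0.02739364  0.43690907]
(array([1.06277507e-01, 1.22625000e+03, 1.04847182e-01, 1.00000000e+02]), np.float64(0.005108303716890672))
```

View pics/p1.png

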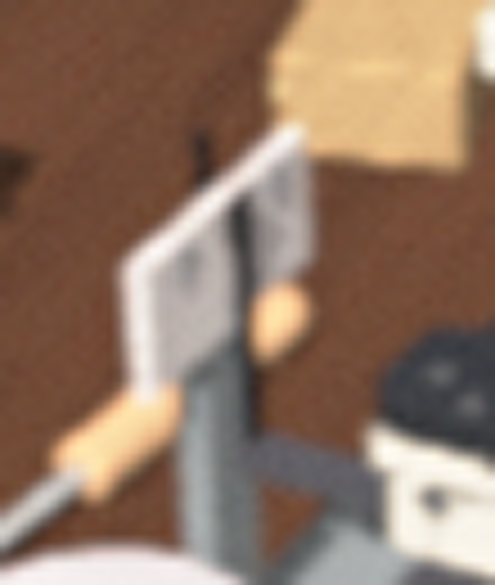

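The pointer (crop column about 240) is near mid-plate (125–310). I'll let it settle and re-measure.

Emit:
arm_command --pt "0 0 0" --pt "0 0 0" --pt "0 0 0" --pt "0 0 0" --pt "0 0 0" --pt "0 0 0" --pt "0 0 0" --pt "0 0 0" --spin '[0,0,0,0,0,0,0,0]'

```text
time: 20.75
tool_pos: [0.5121, 0.0677, 0.2817]
tool_rot: [3.141, 0.0, -0.085]
contact_force: [0.2, -0.3, 0.3]
opening: 0.0321
grip_force: 0.0
```

Run:
```python
from h import *
o=observe();print(o['tool_pos'],o['contact_force']);print(tilt(4))
for f in('top0','top3'):
    c=dict(np.load(f+'.npz'));P=pts(c);X=P[...,2];a=[]
    for cx,cy in((.5726,-.088),(.6012,.1905)):
        d=np.hypot(P[...,0]-cx,P[...,1]-cy);m=(d<.047)&(X>.08)&(X<.13)
        if cy>0:m&=(d>.037)&(P[...,0]<.595)
        a+=[np.median(X[m]),m.sum()]
    print(f,a)
c=read_camera('top');P=pts(c);X=P[215:275,250:330].reshape(-1,3);m=(np.abs(X[:,0]-.51)<.02)&(X[:,2]>.09)&(X[:,2]<.125);print(m.sum(),np.percentile(X[m],[3,50,97],axis=0) if m.sum() else '')
s=read_camera('side');X=pts(s).reshape(-1,3);m=(np.abs(X[:,0]-.512)<.018)&(np.abs(X[:,1]-.07)<.05)&(X[:,2]>.098)&(X[:,2]<.135);print(m.sum(),np.percentile(X[m],[3,20,50,80,97],axis=0))
```

```text
[0.51214406 0.06774754 0.28172515] [ 0.16760876 -0.30848906  0.25982007]
(array([1.06255045e-01, 1.22125000e+03, 1.04796410e-01, 9.85000000e+01]), np.float64(0.005209412041116273))
top0 [np.float64(0.12223504010649067), np.int64(1448), np.float64(0.08854998279932064), np.int64(242)]
top3 [np.float64(0.11305838146229391), np.int64(1230), np.float64(0.0982492156078909), np.int64(246)]
0 
160 [[0.4971991  0.04392966 0.10108519]
 [0.50095539 0.05097319 0.10796451]
 [0.50326523 0.06899545 0.1152021 ]
 [0.50987871 0.09925882 0.11949278]
 [0.52175122 0.10144629 0.12302769]]
```

Emit:
arm_command --pt "-0.4 -4 0" --pt "-0.4 -4 0" --pt "-0.1 -1.3 0" --pt "-0.1 -1 0" --pt "-0.1 -1 0" --pt "-0.1 -1 0" --pt "-0.1 -0.5 0" --pt "0 0 0" --pt "0 0 0" --pt "0.4 4 0" --pt "0.5 5 0" --pt "0 0 0" --pt "0 0 0" --pt "0 0 0" --pt "0 0 0" --pt "0 0 0" --pt "0 0 0" --pt "0 0 0" --pt "0 0 0" --spin '[0,0,0,0,0,0,0,0,0,0,0,0,0,0,0,0,0,0,0]'

```text
time: 22.95
tool_pos: [0.5117, 0.0639, 0.2818]
tool_rot: [3.141, -0.0, -0.085]
contact_force: [0.7, 0.5, 0.2]
opening: 0.0319
grip_force: 0.0
```

Run:
```python
from h import *
o=observe();print(o['tool_pos'],o['contact_force']);print(tilt(5))
```

```text
[0.51174383 0.06393389 0.28175894] [0.73321273 0.51025958 0.16499436]
(array([1.05544623e-01, 1.22500000e+03, 1.05558302e-01, 1.12000000e+02]), np.float64(-4.8854595215855726e-05))
```

Level. Now I'll lift clear and verify.

Emit:
arm_command --pt "0 0 8" --pt "0 0 20" --pt "0 0 30" --pt "0 0 40" --pt "-10 -20 20" --pt "-20 -30 0" --pt "-20 -30 0" --pt "-20 -30 0" --pt "0 0 0" --pt "0 0 0" --pt "0 0 0" --pt "0 0 0" --pt "0 0 0" --spin '[0,0,0,0,0,0,0,0,0,0,0,0,0]'

```text
time: 24.5
tool_pos: [0.4421, -0.0453, 0.3996]
tool_rot: [-3.142, 0.0, -0.083]
contact_force: [-0.8, -0.8, 0.9]
opening: 0.032
grip_force: 0.0
```

Run:
```python
from h import *
o=observe();print(o['tool_pos'],o['contact_force'],np.abs(o['qvel']).max());print(tilt(5));shot('top','z.png');s=shot('side')
X=pts(s).reshape(-1,3)
```

```text
[ 0.44210824 -0.045334    0.39964318] [-0.83702136 -0.7679113   0.91321788] 0.003936529729625193
(array([1.05631043e-01, 2.65000000e+02, 1.05424883e-01, 2.48800000e+02]), np.float64(0.0007362876798715025))
```

View pics/z.png

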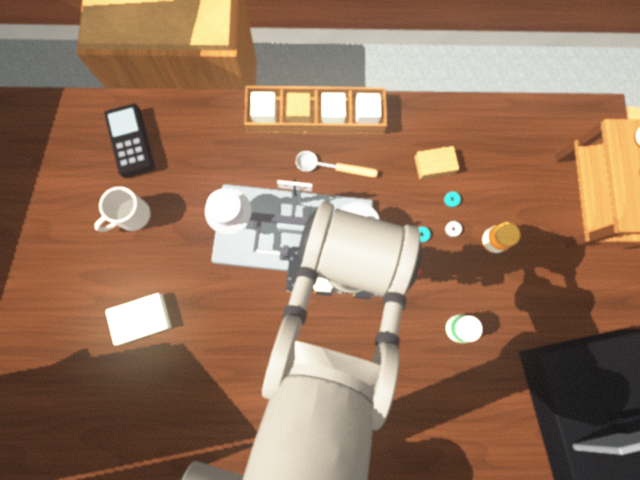

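The final picture shows the tin on its platform (228,210), the pointer at the plate's centre (294,186), the thin weight untouched (454,229), and the arm clear. Measured tilt is about 0.001 rad.

```bash
python3 -c "
from cell import *
print(hand_in())"
```

```text
the job is handed in; nothing more can be done
None
```

I've handed the job in: the 200 g weight is seated on the spindle, the 100 g weight was not needed and stays on the counter, the poise is set, and the beam rests level (measured tilt about 0.001 rad) with the robot touching nothing.

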